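# Fit the retaining ring over a reel spindle and hold it spread

## Robot

A 6-joint arm with a two-finger parallel gripper is mounted at the origin on the work surface. World frame = base frame: x ahead of the robot, y to its left, z up, the work surface at z = 0. Lengths are in mm, angles in degrees, forces in N, time in s.
With the tool pointing down it reaches from about 300 to 850 mm from the base axis. Payload 4.2 kg.
Tool frame: the origin (TCP) lies on the centre line of the jaws, within the pads' length; the fingertips stand 14 mm ahead of it and the grasp point (between the pads) lies 5 mm behind it; z points along the fingers, y is the line along which they close (so a half turn about z gives the same grasp; the last joint's range is limited). The gripper opens to 91 mm and grips with 3 to 60 N. Pads are 32 mm wide; open, the fingers measure 118 mm over their backs; the gripper's body (76 mm by 178 mm) begins 60 mm behind the grasp point.
Start: joints at [-74.198, 18.312, 89.639, -0, 72.044, -1.146], TCP at [167.619, -550.044, 203.676] pointing down, gripper open.
Joint ranges: [-177.97, 177.97], [-48.28, 115.42], [12.27, 149.76], [-77.06, 257.06], [2.81, 150.46], [-146.56, 146.56]. Speed limits (degrees/s): [147.25, 147.25, 180, 180, 180, 180].

## Interface

Orientations are given as [roll, pitch, yaw] about the fixed x, y, z axes, in that order (R = Rz(yaw) Ry(pitch) Rx(roll)).
In Python, from workcell import env gives the robot as it stands.
- The arm moves only by the tool arm_command, never from a script. Its argument "motion" is a list of rows, each an object with "offset": the shift along the tool's x, y, z in m, a list of three; "spin": the turn about the tool's z in rad. In form: [{"offset": [tx, ty, tz], "spin": spin}, ...]. A call has 1 to 5 rows; each row shifts and turns the commanded pose from where the row before left it, along the tool's axes as they then stand; what a row does not reach is not made up. A row lasts 1/8 s, in which the tool goes at most 62.5 mm and 10.7 degrees, less where a joint would pass 70% of its speed; a pose out of reach is approached as far as the arm can. A call with a gripper value outside its range is refused whole. "jaw" is the finger opening in m, from 0 to 0.0912, set as the call begins (left out, the last holds). The fingers move at their own pace and stop on an object; "newtons" is the grip in N (left out, the last holds). Time passes only in rows, so rows that do not move let the fingers close. It gives the time, the measured TCP pose, the force, the opening and the grip force at its end, in the units of the state.
- env.state(): the state, without advancing time (a new reading comes with each control period).
- env.grab_frame(name): name is "scene" or "top" or "wrist"; returns (picture, depth): 384x512x3 uint8, blue, green, red; 384x512 float32, mm along the optical axis (not along the pixel's ray), 0 where there is no reading.
- env.camera_model(name): a dict with "fx", "fy", "cx", "cy" (pixels), "k1" (the pictures are not rectified: a ray, as slopes to the right and down, at radius r is drawn at 1 + k1 r^2 times it, then the intrinsics apply), "eye" and "rotation" of the camera in the world; the wrist camera has in their place "hand_eye" (4x4, takes a point from camera to tool coordinates, whose origin is the TCP and whose axes are the flange's). Camera axes: x right, y down, z forward; pixel columns grow to the right and rows downward; lengths in mm; the calibration is good to about 2 mm. A picture is of the moment at which its call begins: read the wrist's pose just before it. camera_model takes no time and is no camera call.
- env.job_done(): hands the job in; it is judged then, once.
Trained networks look in the newest picture that a camera, given by its name, has taken for a name from the list of things; names that differ only in an ending like _2 or _b are one class to them, and where a whole thing is asked for, a point or a joint stands for the part that bears it (a point fixed in the world has none). Each returns a list of dicts, best first, with "score" (0 to 1); they miss things now and then, are a little off and sometimes report something else, mostly with a low value. They report only what shows in the picture. A call takes as long as a camera call. They do not tell look-alikes from the thing itself.
- env.boxes_of(camera, target): "bbox" ([left, top, right, bottom] in pixels, round what is visible of it).
- env.pinpoint(camera, target): "location" ([column, row] in pixels: a listed point, or the origin of a listed thing).
The state is a dict: "time_s": time; "qpos": joint angles; "qvel": joint speeds; "effort": joint torques, N m; "ee_pos": TCP position; "ee_rot": TCP orientation; "force": force on the tool from outside, world axes, zero at the start; "torque": the same for the moment, N m; "gripper_width": finger opening in mm; "gripper_force": force on a finger pad.
Only numpy, scipy, OpenCV 4.12 (cv2) and the standard library are available. Lean on these libraries where they do the work, as an engineer would, in place of code of your own. Each camera call takes 0.05 s, during which the arm holds its last target. There are 200 camera calls.

## Task

Take the snap-ring pliers from their rest, squeeze the blue handles fully so that the brass snap ring on the tips spreads, and slide the ring down over the steel shaft of the stand that carries the blue reel, until it lies level with the groove just above the brass washer. Finish there: keep gripping the pliers upright with the ring held spread in line with the groove, not leaning hard on the washer or the shaft and not letting go. Leave the bare stand, the tray, the bottle and the screwdriver alone.

Things in the scene. Friction and masses are not known exactly. Their poses are not given: they have to be found in the camera images.
- pliers: snap-ring pliers upright in their rest, tips down, about 0.45 kg. Origin: underside of the ring at its centre when spread; z up the tool, y from handle to handle, x to the ring's closed back. Dark centre block 30 x 19 mm at z 66 to 86 mm; dark cross bar along x, 86 x 16 x 8 mm, underside z = 66 mm, whose ends lie in the rest's notches. The jaws cross: squeezing the handles spreads the tips
- handles (a point): point midway between the two upright blue handle plates, 118 mm above the ring's underside; put the gripper's middle here. Outer faces 64 mm apart (along the pliers' y) when free, 34 mm when fully squeezed; plates 22 mm wide along x, z 86 to 144 mm of the pliers; they slide straight together. Grip across y from above
- ring (a point): centre of the spread brass ring at mid thickness, on the pliers' z axis. Ring 3 mm thick, inside diameter 27 mm relaxed; fully spread it lets a 35 mm round shaft through; its eyes and the two pins (x = -6 mm) reach 27 mm from the centre when spread. It is hooked on the pins and cannot fall off. A shaft may stand up to 60 mm up through it, below the cross bar
- jaw_a (a joint): inward travel of each blue handle (both always move alike), m: 0 = free, ring relaxed; about 0.0149 = at the stop, ring fully spread. A spring pushes back: 13 N on each handle at the stop, so 30 to 60 N of grip holds it there
- rest: grey rest of the pliers, fixed: base 130 x 80 x 8 mm, two posts at x = +-38 mm with notches open at the top (floor 86 mm, prongs to 96 mm above the table); origin under its centre. At the start the pliers stand in it with their axes along its own, origin 20 mm above its origin; lift them straight up 40 mm to be clear
- reel_stand: fixed stand with the blue 150 mm reel lying flat on it (reel 22 to 45 mm above the table); base 110 mm square; origin under its centre, on the shaft axis. A brass washer (52 mm across, top at z = 52 mm) lies above the reel; out of it rises the upright steel shaft, 29 mm diameter, to z = 84 mm (top 4 mm chamfered)
- reel_stand_groove (a point): middle of the groove of the reel's shaft, on the shaft axis, at z = 55.5 mm. The groove is black, 7 mm high (z 52 to 59 mm), directly on the brass washer; a ring that rests on the washer has its centre 2 mm below this point. The shaft's top is 28.5 mm above this point
- bare_stand: a like stand with the same shaft but no reel, fixed; not to be used
- tray: loose black divided tray, 100 x 150 x 22 mm, a bystander; origin under its centre
- bottle: loose white bottle, 48 mm across, 110 mm tall, a bystander; origin under its centre
- driver: loose screwdriver lying on the table, a bystander
Mind the look-alikes: they are no part of the job. What is shaped like the pliers but pink is not meant. Several things look just like the reel_stand: the one meant starts farthest to the robot's right.

How it is judged (in metres and radians):
On the way, in this order (a step that is already met when the one before it is completed fails the run):
1. the pliers are lifted clear of their rest by the gripper (z of ring in the frame of rest above 0.035 m and contact force between pliers and rest below 0.1 N and contact force between the fingers and pliers above 3 N), for 0.1 s.
2. the ring, spread, is above the end of the reel's shaft (horizontal distance between ring and reel_stand_groove below 0.009 m and z of ring in the frame of reel_stand_groove above 0.024 m and value of joint jaw_a above 0.009 m), for 0.04 s.
At the end, for the whole second after the job is handed in: Ring around the reel's shaft, centre within 5 mm of its axis, 3.5 mm below to 3 mm above mid groove; handles squeezed over 12 of 14.9 mm; pliers upright within 0.12 rad, still, gripped with over 5 N, pressing on the stand with under 10 N (horizontal distance between ring and reel_stand_groove below 0.005 m and z of ring in the frame of reel_stand_groove between -0.0035 and 0.003 m and value of joint jaw_a above 0.012 m and angle between pliers's own z axis and vertical below 0.12 rad and contact force between the fingers and pliers above 5 N and contact force between pliers and reel_stand below 10 N and linear speed of pliers below 0.02 m/s); the arm keeps its last pose, push and grip.
It fails at once if the tray, the bottle or the screwdriver is moved by more than 15 mm (distance of any of tray, bottle, driver from where it was at the start of the episode above 0.015 m).
It fails at once if the bare stand is touched with the robot or the pliers (contact force between any of pliers, the arm, the fingers and bare_stand above 1 N).
It also fails if it takes over 38 s, if anything falls off the work surface, if the arm or the gripper's body presses on something with over 40 N, if the wrist force passes 120 N, or if a joint passes its speed limit or range.

## Working session

There is one attempt and no reset: what is moved stays moved. The work goes in short steps, Python scripts to look and compute and a tool call to move; the robot and the scene stay as the last step left them, time stands still between calls to the robot, and variables do not carry over. Pictures are saved under pics/ and viewed, at most 10 in all, crops included, and the job is handed in when it is done.

Besides the shell and the picture viewer there is one more tool, called after "Emit:" by a JSON object that holds its "fn" and its "kwargs". arm_command: Moves the arm, as the interface text tells. Its arguments: {"type":"object","properties":{"motion":{"type":"array"},"jaw":{"type":"number"},"newtons":{"type":"number"}},"required":["motion"]}

```bash
mkdir -p pics; ls; cat > h.py <<'E'
import numpy as np,cv2
from workcell import env
def ray(cam,u,v):
    m=env.camera_model(cam)
    K=np.array([[m["fx"],0,m["cx"]],[0,m["fy"],m["cy"]],[0,0,1.]])
    p=cv2.undistortPoints(np.array([[[u,v]]],float),K,np.array([m["k1"],0,0,0.]))[0,0]
    return m,np.array([p[0],p[1],1.])
def Rt(cam):
    m=env.camera_model(cam)
    if "eye" in m: return np.array(m["rotation"]),np.array(m["eye"])
    s=env.state(); from scipy.spatial.transform import Rotation as R
    T=np.array(m["hand_eye"]); Rw=R.from_euler('xyz',s["ee_rot"],degrees=True).as_matrix()
    return Rw@T[:3,:3],Rw@T[:3,3]+np.array(s["ee_pos"])
def at_z(cam,u,v,z):
    m,r=ray(cam,u,v);R,e=Rt(cam);d=R@r
    return e+d*(z-e[2])/d[2]
def at_d(cam,u,v,d):
    m,r=ray(cam,u,v);R,e=Rt(cam);return e+R@(r*d)
E
python3 - <<'E'
from h import *
print(env.state())
out=[]
for c in ("scene","top"):
    p,d=env.grab_frame(c);cv2.imwrite(f"pics/{c}1.png",p);np.save(c+"d.npy",d);m=env.camera_model(c);print(c,np.round(m["eye"]),np.round(m["rotation"],2).tolist())
    for t in ("pliers","handles","rest","reel_stand","reel_stand_groove","bare_stand","tray","bottle","driver"):
        print(t,[(np.round(x["location"]).tolist(),round(x["score"],2)) for x in env.pinpoint(c,t)])
    out.append(p)
E
```

```text
pics
{'time_s': 0.0, 'qpos': array([-7.41973752e+01,  1.83525082e+01,  8.97060468e+01, -5.10276705e-04,
        7.20409625e+01, -1.14512829e+00]), 'qvel': array([ 0.01063513, -0.00442598,  0.00510404,  0.0178361 , -0.02641607,
        0.06960254]), 'effort': array([ 1.49586827e-03, -4.12453651e+01, -2.31972170e+01,  7.27981701e-02,
        4.53451287e-02, -1.43034804e-04]), 'ee_pos': array([ 167.48063271, -549.54223821,  202.81401111]), 'ee_rot': array([-1.79900493e+02, -1.50380359e-03,  1.69479095e+01]), 'force': array([-0.311431  ,  0.10346223, -0.33600953]), 'torque': array([ 0.0510423 , -0.03238201,  0.04737984]), 'gripper_force': 0.0, 'gripper_width': 91.38387177291362}
scene [1307.  194.  754.] [-128.86, 0.96, 104.1]
pliers [([256.0, 200.0], 0.93), ([304.0, 210.0], 0.92)]
handles [([253.0, 160.0], 0.7), ([307.0, 173.0], 0.67)]
rest [([254.0, 206.0], 0.84)]
reel_stand [([217.0, 166.0], 0.81), ([166.0, 208.0], 0.55)]
reel_stand_groove [([216.0, 150.0], 0.76), ([162.0, 191.0], 0.56)]
bare_stand [([369.0, 248.0], 0.72)]
tray [([243.0, 289.0], 0.67)]
bottle [([353.0, 296.0], 0.86)]
driver [([141.0, 257.0], 0.72), ([161.0, 191.0], 0.54), ([255.0, 201.0], 0.33)]
top [396.   3. 810.] [-169.7, -0.43, -90.58]
pliers [([267.0, 220.0], 0.75), ([205.0, 235.0], 0.68)]
handles [([266.0, 218.0], 0.76), ([200.0, 229.0], 0.7), ([362.0, 198.0], 0.53)]
rest [([266.0, 229.0], 0.58)]
reel_stand [([333.0, 297.0], 0.82), ([359.0, 195.0], 0.71)]
reel_stand_groove [([340.0, 298.0], 0.77), ([369.0, 194.0], 0.62)]
bare_stand [([138.0, 190.0], 0.75)]
tray [([244.0, 118.0], 0.7)]
bottle [([154.0, 130.0], 0.64)]
driver [([353.0, 126.0], 0.83), ([265.0, 220.0], 0.72)]
```

```bash
sed -i 's/return np.array(m\["rotation"\]),/return __import__("scipy.spatial.transform").spatial.transform.Rotation.from_euler("xyz",m["rotation"],degrees=True).as_matrix(),/' h.py
python3 - <<'E'
from h import *
print(env.camera_model("top"))
for c,l in dict(top=[(266,218,138),(200,229,138),(340,298,55.5),(369,194,55.5),(138,190,5)],scene=[(253,160,138),(307,173,138),(216,150,55.5),(162,191,55.5),(369,248,0)]).items():
    for u,v,z in l: print(c,u,v,np.round(at_z(c,u,v,z)))
t=cv2.imread("pics/top1.png");s=cv2.imread("pics/scene1.png")
cv2.imwrite("pics/top2.png",cv2.resize(t,(800,600),interpolation=cv2.INTER_CUBIC))
cv2.imwrite("pics/scene2.png",cv2.resize(s[110:340,100:420],None,fx=2.5,fy=2.5,interpolation=cv2.INTER_CUBIC))
E
```

```text
{'fx': 350.72146771257917, 'fy': 350.72146771257917, 'cx': 253.77912332629649, 'cy': 197.21621784118656, 'k1': -0.0452522812533223, 'eye': array([396.40180317,   2.94231765, 810.3577702 ]), 'rotation': array([-169.70034604,   -0.43026157,  -90.58395273])}
top 266 218 [478. -27. 138.]
top 200 229 [458. 100. 138.]
top 340 298 [ 317. -183.   56.]
top 369 194 [ 538. -259.   56.]
top 138 190 [562. 267.   5.]
scene 253 160 [464. -34. 138.]
scene 307 173 [488. 104. 138.]
scene 216 150 [ 326. -181.   56.]
scene 162 191 [ 537. -259.   56.]
scene 369 248 [564. 273.   0.]
```

View pics/top2.png

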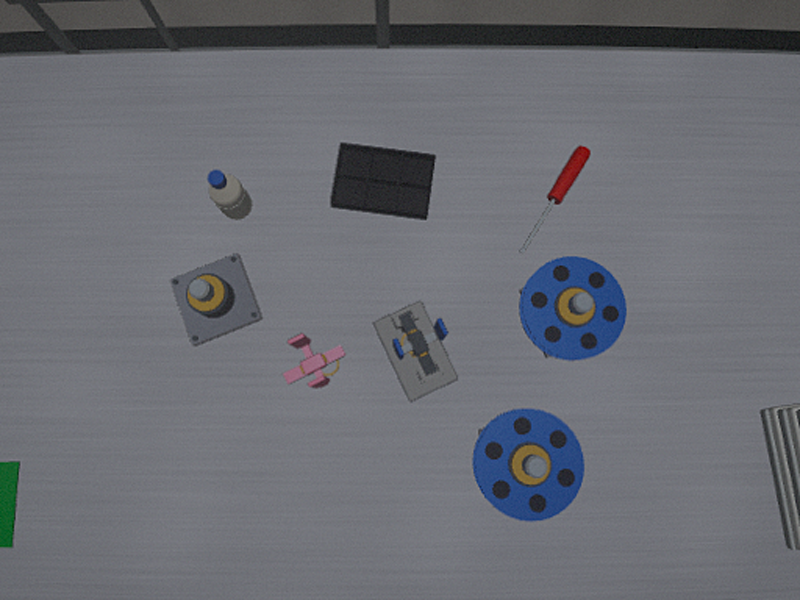

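View pics/scene2.png

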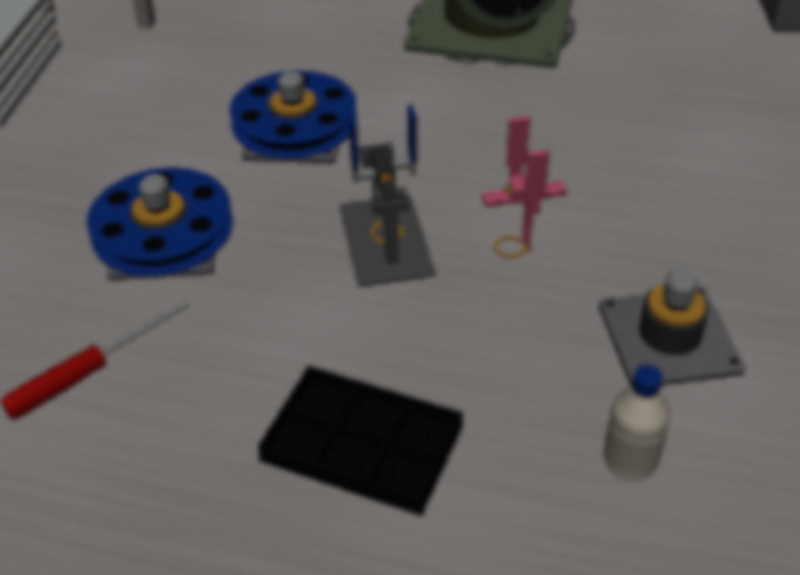

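Top picture (native pixels): the two reel stands are at (369,194) → (538,-259) and (340,298) → (320,-182). The first has the more negative y, so it is farthest right and is the one meant. The dark pliers with blue handles are at (266,218) in the grey rest; the pink look-alike at (200,229) is ignored. Next I refine with depth and confirm with a crop.

```bash
cat >> h.py <<'E'
def cloud(cam,p,d):
    m=env.camera_model(cam);K=np.array([[m["fx"],0,m["cx"]],[0,m["fy"],m["cy"]],[0,0,1.]])
    v,u=np.mgrid[:384,:512];q=cv2.undistortPoints(np.stack([u,v],-1).reshape(-1,1,2).astype(float),K,np.array([m["k1"],0,0,0.]))[:,0]
    R,e=Rt(cam);D=d.reshape(-1,1);P=np.c_[q,np.ones(len(q))]*D@R.T+e
    P[D[:,0]==0]=np.nan
    return P.reshape(384,512,3)
def report(P,p,reel,pl):
    hsv=cv2.cvtColor(p,cv2.COLOR_BGR2HSV);H,S,V=cv2.split(hsv)
    blue=(H>100)&(H<130)&(S>120)
    near=lambda c,r:np.hypot(P[...,0]-c[0],P[...,1]-c[1])<r
    a=near(pl,60)&blue&(P[...,2]>95)
    pts=P[a];print("handle n",len(pts))
    if len(pts)>20:
        _,lab,c=cv2.kmeans(pts.astype(np.float32),2,None,(3,50,.1),5,2)
        for k in 0,1:
            q=pts[lab[:,0]==k];print(" plate n",len(q),"med",np.round(np.median(q,0),1),"zmax",round(np.percentile(q[:,2],97),1))
        d=c[0]-c[1];print(" mid",np.round(c.mean(0),1),"line deg",np.degrees(np.arctan2(d[1],d[0])))
    s=near(reel,40)&(P[...,2]>79)&(P[...,2]<92)
    q=P[s]; 
    if len(q)>20:
        o=(q.max(0)+q.min(0))/2;print("shaft top n",len(q),"mean",np.round(q.mean(0),1),"mid",np.round(o,1),"ext",np.round(np.ptp(q,0),1))
    b=near(reel,95)&blue&(P[...,2]>35)&(P[...,2]<55);q=P[b]
    if len(q)>200:
        (cx,cy),r=cv2.minEnclosingCircle(q[:,:2].astype(np.float32));print("reel circle",cx,cy,r,"z",np.median(q[:,2]))
    w=near(reel,40)&(H>10)&(H<32)&(S>110)&(P[...,2]>45)&(P[...,2]<60);q=P[w]
    if len(q)>50:
        (cx,cy),r=cv2.minEnclosingCircle(q[:,:2].astype(np.float32));print("washer",cx,cy,r,"z",np.median(q[:,2]))
E
python3 - <<'E'
from h import *
for c in("scene","top"):
    print(c);p=cv2.imread(f"pics/{c}1.png");P=cloud(c,p,np.load(c+"d.npy"));report(P,p,(538,-259),(472,-30))
p=cv2.imread("pics/top1.png");cv2.imwrite("pics/crop1.png",cv2.resize(p[150:270,230:410],None,fx=4,fy=4,interpolation=2))
E
```

```text
scene
handle n 74
 plate n 36 med [476.6  -1.9 144.9] zmax 164.4
 plate n 38 med [500.2 -54.6 150.5] zmax 165.4
 mid [486.9 -28.6 145.3] line deg 112.026
shaft top n 71 mean [ 539.8 -255.9   83.6] mid [ 537.8 -256.8   83.7] ext [26.7 27.6  8.5]
reel circle 536.9149169921875 -256.5355224609375 77.04907989501953 z 45.70085176774887
washer 539.2474975585938 -256.18768310546875 25.931806564331055 z 52.49663090703223
top
handle n 67
 plate n 35 med [467.3  -4.8 163.1] zmax 166.0
 plate n 32 med [491.1 -57.3 163.3] zmax 165.5
 mid [479.  -30.4 161.8] line deg 114.454384
shaft top n 139 mean [ 534.9 -258.    82.9] mid [ 535.  -258.8   82.7] ext [28.1 26.5  7.3]
reel circle 535.61474609375 -258.2137756347656 75.43476867675781 z 44.70706769518182
washer 535.6739501953125 -258.7399597167969 26.39470672607422 z 51.659527572011086
```

View pics/crop1.png

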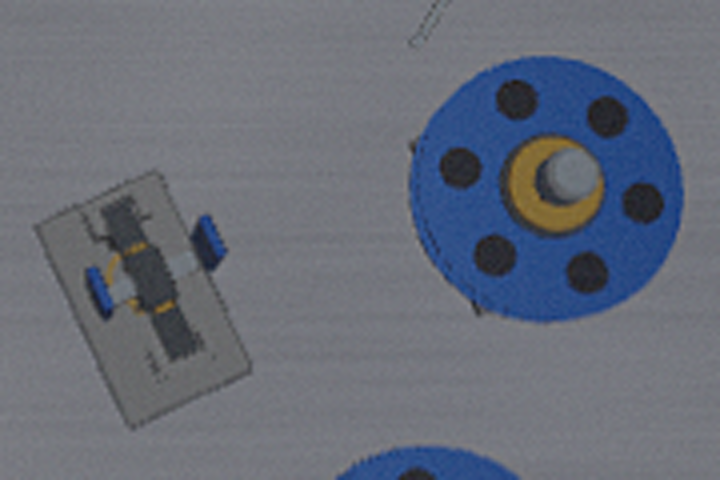

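Crop confirms it: the blue-handled pliers stand in the grey rest (crop 150,275), and the target reel's shaft is at crop (570,175). It is the right-hand reel; the other one only shows at the bottom edge. Moving above the pliers.

Emit:
{"fn": "arm_command", "kwargs": {"motion": [{"offset": [0.045,-0.0405,-0.004],"spin": 0},{"offset": [0.045,-0.0405,-0.004],"spin": 0},{"offset": [0.045,-0.0405,-0.004],"spin": 0},{"offset": [0.045,-0.0405,-0.004],"spin": 0},{"offset": [0.045,-0.0405,-0.004],"spin": 0}], "jaw": 0.0912}}

```text
time_s: 1.62
ee_pos: [324.6, -289.1, 224.1]
ee_rot: [179.9, -0.0, 16.9]
force: [0.9, -0.5, 0.3]
gripper_width: 91.3
gripper_force: 0.0
```

Emit:
{"fn": "arm_command", "kwargs": {"motion": [{"offset": [0.045,-0.0405,-0.004],"spin": 0},{"offset": [0.045,-0.0405,-0.004],"spin": 0},{"offset": [0.045,-0.0405,-0.004],"spin": 0},{"offset": [0.045,-0.0405,-0.004],"spin": 0},{"offset": [0.045,-0.0405,-0.004],"spin": 0}]}}

```text
time_s: 2.25
ee_pos: [480.9, -29.6, 244.1]
ee_rot: [180.0, -0.0, 17.0]
force: [0.2, -0.1, -0.9]
gripper_width: 91.1
gripper_force: 0.0
```

Emit:
{"fn": "arm_command", "kwargs": {"motion": [{"offset": [0,0,0],"spin": -0.131},{"offset": [0,0,0],"spin": 0},{"offset": [0,0,0],"spin": 0}]}}

```text
time_s: 2.62
ee_pos: [479.7, -31.9, 243.6]
ee_rot: [180.0, 0.0, 24.3]
force: [-0.4, -0.2, -0.2]
gripper_width: 91.2
gripper_force: 0.0
```

```bash
python3 - <<'E'
from h import *
s=env.state();print(s["time_s"],s["ee_pos"],s["ee_rot"],s["force"])
p,d=env.grab_frame("wrist");cv2.imwrite("pics/w1.png",p);P=cloud("wrist",p,d);report(P,p,(536.5,-258),(480,-30))
np.save("w1.npy",P)
E
```

```text
2.625 [479.70107727 -31.9137923  243.63642731] [1.79991769e+02 9.60691379e-03 2.43022688e+01] [-0.43539362 -0.18103621 -0.23717228]
handle n 693
 plate n 219 med [508.4 -40.9 348. ] zmax 350.2
 plate n 474 med [478.   -8.1 163. ] zmax 165.2
 mid [493.3 -39.6 242. ] line deg -46.62365
shaft top n 443 mean [ 536.5 -254.7   83.5] mid [ 536.2 -256.5   82.7] ext [28.2 28.   7.4]
reel circle 536.3670043945312 -257.3201904296875 75.76704406738281 z 45.48989598158056
washer 536.691162109375 -256.7455749511719 26.663278579711914 z 52.42320216172243
```

View pics/w1.png

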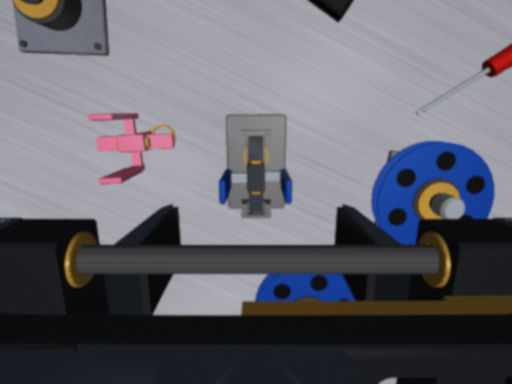

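Wrist view shows the handles at (225,187) and (287,187), square to the jaws and roughly centred; target reel shaft at (452,208). I exclude the gripper's own pixels and recompute.

```bash
sed -i 's/&(P\[...,2\]>95)/\&(P[...,2]>95)\&(P[...,2]<180)/' h.py
python3 - <<'E'
from h import *
p=cv2.imread("pics/w1.png");P=np.load("w1.npy");report(P,p,(536.5,-258),(480,-30))
# dark bar + rest base: orientation
a=(np.hypot(P[...,0]-480,P[...,1]+30)<90)&(P[...,2]>4)&(P[...,2]<14)
q=P[a][:,:2].astype(np.float32);print("base",len(q),cv2.minAreaRect(q))
a=(np.hypot(P[...,0]-480,P[...,1]+30)<60)&(P[...,2]>90)&(P[...,2]<112)
q=P[a];print("bar",len(q),cv2.minAreaRect(q[:,:2].astype(np.float32)))
E
```

```text
handle n 474
 plate n 254 med [471.9  -3.7 162.8] zmax 165.2
 plate n 220 med [494.  -54.1 163.1] zmax 165.3
 mid [482.4 -29.  155.4] line deg 113.933395
shaft top n 443 mean [ 536.5 -254.7   83.5] mid [ 536.2 -256.5   82.7] ext [28.2 28.   7.4]
reel circle 536.3670043945312 -257.3201904296875 75.76704406738281 z 45.48989598158056
washer 536.691162109375 -256.7455749511719 26.663278579711914 z 52.42320216172243
base 3179 ((479.4410705566406, -30.251564025878906), (128.39125061035156, 79.9366683959961), 24.077726364135742)
bar 2140 ((478.6177978515625, -28.93032455444336), (97.5481948852539, 57.91941833496094), 24.16168975830078)
```

Emit:
{"fn": "arm_command", "kwargs": {"motion": [{"offset": [0.0015,-0.0015,0.03],"spin": 0.003},{"offset": [0,0,0.03],"spin": 0},{"offset": [0,0,0.03],"spin": 0},{"offset": [0,0,0.0205],"spin": 0},{"offset": [0,0,0],"spin": 0}]}}

```text
time_s: 3.3
ee_pos: [479.4, -30.1, 132.0]
ee_rot: [-179.9, 0.2, 24.2]
force: [-0.7, 0.7, 0.0]
gripper_width: 91.7
gripper_force: 0.0
```

Emit:
{"fn": "arm_command", "kwargs": {"motion": [{"offset": [0,0,0],"spin": 0},{"offset": [0,0,0],"spin": 0},{"offset": [0,0,0],"spin": 0},{"offset": [0,0,0],"spin": 0}], "jaw": 0.03, "newtons": 50}}

```text
time_s: 3.8
ee_pos: [481.1, -29.4, 133.8]
ee_rot: [180.0, -0.1, 24.3]
force: [-0.8, 0.6, 2.9]
gripper_width: 54.1
gripper_force: 4.6
```

Emit:
{"fn": "arm_command", "kwargs": {"motion": [{"offset": [0,0,0],"spin": 0},{"offset": [0,0,0],"spin": 0},{"offset": [0,0,0],"spin": 0},{"offset": [0,0,0],"spin": 0}]}}

```text
time_s: 4.3
ee_pos: [481.2, -29.5, 134.0]
ee_rot: [180.0, -0.1, 24.3]
force: [-1.9, -0.2, 7.6]
gripper_width: 30.9
gripper_force: 50.0
```

Emit:
{"fn": "arm_command", "kwargs": {"motion": [{"offset": [0,0,0],"spin": 0},{"offset": [0,0,0],"spin": 0},{"offset": [0,0,-0.015],"spin": 0},{"offset": [0,0,-0.02],"spin": 0},{"offset": [0,0,-0.02],"spin": 0}], "jaw": 0.02, "newtons": 55}}

```text
time_s: 4.92
ee_pos: [480.1, -29.4, 188.3]
ee_rot: [-180.0, 0.1, 24.3]
force: [-0.1, 0.2, -3.6]
gripper_width: 30.6
gripper_force: 55.0
```

```bash
python3 - <<'E'
from h import *
s=env.state();print(s["time_s"],s["ee_pos"],s["ee_rot"],s["force"],s["torque"],s["gripper_width"],s["gripper_force"])
P=[]
for c in("wrist","scene"):
    p,d=env.grab_frame(c);P.append((p,cloud(c,p,d)))
    for t in ("handles","ring","pliers","reel_stand_groove"): print(c,t,[(np.round(x["location"],1).tolist(),round(x["score"],2)) for x in env.pinpoint(c,t)])
w=P[0][0];s=P[1][0][110:230,180:300]
cv2.imwrite("pics/l1.png",np.hstack([cv2.resize(w,(533,400)),cv2.resize(s,(267,267*400//267))]) if 0 else np.vstack([w[:260],cv2.copyMakeBorder(cv2.resize(s,(330,330),interpolation=2),0,0,0,182,0)]))
E
```

```text
4.925 [480.09703103 -29.43638776 188.28849916] [-1.79955270e+02  1.00390515e-01  2.42799624e+01] [-0.05818412  0.23279398 -3.55144068] [ 0.03257249 -0.01743737 -0.02981432] 30.648787996862584 54.96314585208893
wrist handles [([257.9, 228.8], 0.92), ([90.6, 154.9], 0.63)]
wrist ring [([141.5, 142.5], 0.56)]
wrist pliers [([258.3, 187.4], 0.75), ([142.2, 141.9], 0.6)]
wrist reel_stand_groove [([471.2, 217.7], 0.86)]
scene handles [([307.6, 172.0], 0.77), ([251.5, 144.5], 0.6), ([141.8, 256.2], 0.6), ([160.5, 194.5], 0.52)]
scene ring [([307.0, 200.9], 0.89), ([252.7, 183.4], 0.55)]
scene pliers [([251.2, 206.0], 0.71), ([305.3, 209.4], 0.65), ([256.2, 185.4], 0.59)]
scene reel_stand_groove [([214.9, 150.2], 0.94), ([164.3, 191.1], 0.8)]
```

View pics/l1.png

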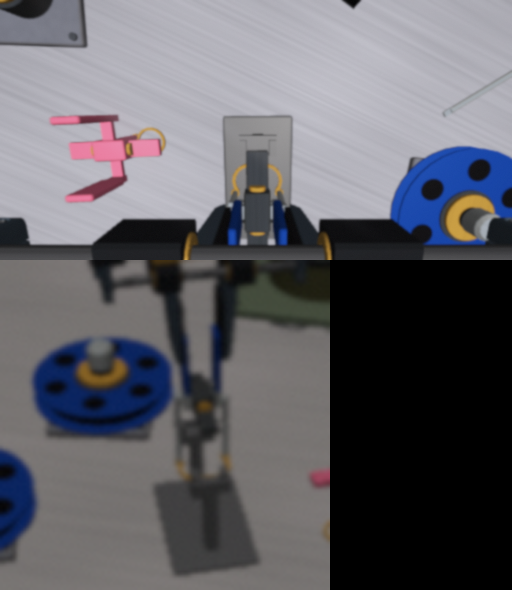

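The pliers are lifted with the handles closed and the ring spread (wrist ~(257,180), both sides symmetric), clear of the rest. Next I raise the pliers and locate the ring and the centre block relative to the TCP.

Emit:
{"fn": "arm_command", "kwargs": {"motion": [{"offset": [0,0,-0.0185],"spin": 0},{"offset": [0,0,-0.0185],"spin": 0},{"offset": [0,0,0],"spin": 0},{"offset": [0,0,0],"spin": 0}]}}

```text
time_s: 5.92
ee_pos: [480.1, -29.4, 224.2]
ee_rot: [-180.0, 0.1, 24.3]
force: [0.4, -0.1, -4.2]
gripper_width: 30.5
gripper_force: 55.0
```

```bash
cat >> h.py <<'E'
def ringfit(P,p,tcp,yaw,lo=80,hi=145):
    H,S,V=cv2.split(cv2.cvtColor(p,cv2.COLOR_BGR2HSV));y=np.radians(yaw);c,s=np.cos(y),np.sin(y)
    d=P-np.array(tcp);L=np.stack([d[...,0]*c+d[...,1]*s,d[...,0]*s-d[...,1]*c,-d[...,2]],-1)  # tool coords
    m=(H>8)&(H<34)&(S>90)&(np.hypot(L[...,0],L[...,1])<45)&(L[...,2]>lo)&(L[...,2]<hi)
    q=L[m];print("brass n",len(q))
    if len(q)>10:
        print(" med z",np.median(q[:,2]),"min",np.round(q.min(0),1),"max",np.round(q.max(0),1))
        A=np.c_[2*q[:,:2],np.ones(len(q))];x=np.linalg.lstsq(A,(q[:,:2]**2).sum(1),rcond=None)[0]
        print(" circle tool xy",np.round(x[:2],1),"r",np.sqrt(x[2]+x[0]**2+x[1]**2))
    return L,m
E
python3 - <<'E'
from h import *
s=env.state();print(s["time_s"],s["ee_pos"],s["ee_rot"])
for c in("wrist","scene"):
    p,d=env.grab_frame(c);P=cloud(c,p,d)
    L,m=ringfit(P,p,s["ee_pos"],s["ee_rot"][2])
    q=L[m];print(np.round(q[np.argsort(q[:,1])][::max(1,len(q)//12)],1).tolist())
    if c=="wrist":
        report(P,p,(536.5,-257.5),(999,999))
        k=(np.abs(L[...,0])<60)&(np.abs(L[...,1])<14)&(L[...,2]>25)&(L[...,2]<58);q=L[k];print("block",len(q),np.round(np.percentile(q,[2,50,98],axis=0),1).tolist())
E
```

```text
5.925 [480.14103971 -29.42092235 224.21635805] [-1.79958266e+02  8.82317699e-02  2.42816936e+01]
brass n 244
 med z 111.20174006839218 min [ -9.4 -24.8 102.2] max [ 19.9  24.2 114.4]
 circle tool xy [ 1.5 -0.4] r 22.107073764186367
[[-5.7, -24.8, 112.2], [10.8, -22.7, 114.4], [1.4, -21.7, 111.7], [-3.3, -20.7, 110.5], [-6.5, -19.3, 103.7], [15.4, -16.6, 111.0], [17.6, -11.7, 109.5], [16.3, 15.0, 111.4], [-5.3, 18.2, 110.6], [13.3, 19.9, 111.6], [6.5, 20.9, 111.5], [8.2, 21.9, 112.4], [-5.2, 23.0, 110.5]]
handle n 0
shaft top n 491 mean [ 536.1 -254.4   83.2] mid [ 535.6 -256.1   82.7] ext [27.7 26.3  7.3]
reel circle 536.6515502929688 -256.68896484375 75.33684539794922 z 45.21504809419545
washer 536.8474731445312 -257.5744323730469 27.541303634643555 z 52.15750113823171
block 2342 [[-28.7, -10.3, 27.0], [7.8, -0.2, 32.5], [40.2, 9.8, 41.8]]
brass n 42
 med z 111.25479524996476 min [-34.4 -22.2 108.1] max [ 22.4  22.8 144.1]
 circle tool xy [-4.8  1.1] r 25.15030470194545
[[-1.6, -22.2, 109.3], [-6.2, -20.5, 112.3], [19.1, -10.7, 110.8], [18.4, -5.8, 113.6], [21.0, -3.0, 108.2], [-27.5, -0.7, 144.1], [18.4, 4.1, 112.1], [20.6, 7.0, 113.1], [18.1, 11.4, 111.2], [-34.4, 13.7, 140.6], [21.6, 14.5, 111.2], [12.8, 18.0, 111.1], [-4.9, 20.1, 111.5], [3.9, 21.5, 111.1]]
```

Emit:
{"fn": "arm_command", "kwargs": {"motion": [{"offset": [-0.0075,0.04,0],"spin": 0},{"offset": [-0.0075,0.041,0],"spin": 0},{"offset": [-0.0075,0.041,0],"spin": 0},{"offset": [-0.0075,0.041,0],"spin": 0},{"offset": [-0.0075,0.041,0],"spin": 0}]}}

```text
time_s: 6.65
ee_pos: [530.4, -232.0, 224.1]
ee_rot: [-179.9, 0.1, 24.3]
force: [0.9, -0.1, -4.2]
gripper_width: 30.3
gripper_force: 55.0
```

Emit:
{"fn": "arm_command", "kwargs": {"motion": [{"offset": [-0.005,0.027,0],"spin": 0},{"offset": [0,0,0],"spin": 0},{"offset": [0,0,0],"spin": 0},{"offset": [0,0,0],"spin": 0}]}}

```text
time_s: 7.15
ee_pos: [536.8, -256.5, 225.0]
ee_rot: [-180.0, 0.0, 24.3]
force: [0.1, -0.1, -4.6]
gripper_width: 30.8
gripper_force: 55.0
```

```bash
python3 - <<'E'
from h import *
s=env.state();print(s["time_s"],s["ee_pos"],s["ee_rot"])
o=[]
for c in("wrist","scene","top"):
    p,d=env.grab_frame(c);P=cloud(c,p,d);print(c)
    L,m=ringfit(P,p,s["ee_pos"],s["ee_rot"][2],100,120)
    if c!="scene" or 1: report(P,p,(536.5,-257.5),(999,999))
    o.append(p)
cv2.imwrite("pics/o1.png",np.hstack([cv2.resize(o[0][60:260,157:357],(400,400),interpolation=2),cv2.resize(o[1][120:220,110:210],(400,400),interpolation=2)]))
E
```

```text
7.15 [ 536.75163748 -256.5085631   224.95288741] [-1.79957055e+02  1.79397461e-02  2.43361844e+01]
wrist
brass n 224
 med z 110.64606530967822 min [ -6.9 -23.5 107.5] max [ 20.4  23.1 113.8]
 circle tool xy [ 2.4 -0.1] r 21.778129090925717
handle n 0
shaft top n 64 mean [ 538.3 -262.8   82. ] mid [ 537.1 -257.8   82.6] ext [22.8 28.6  6.5]
reel circle 536.3417358398438 -257.3952941894531 74.39234161376953 z 45.538244082066655
washer 534.1043090820312 -258.5422058105469 27.877273559570312 z 52.45261365195614
scene
brass n 18
 med z 109.85955520468357 min [ -4.  -21.7 108. ] max [ 21.6  23.3 113.4]
 circle tool xy [2.6 0.8] r 22.21412653515605
handle n 0
shaft top n 71 mean [ 540.  -256.3   83.6] mid [ 538.7 -256.8   83.3] ext [27.  28.2  8.5]
reel circle 539.06982421875 -256.9859619140625 75.24832916259766 z 45.70628541242195
washer 537.3035278320312 -257.185302734375 26.790624618530273 z 52.505294581831265
top
brass n 36
 med z 110.91237578422593 min [-11.8 -24.1 109.1] max [ 19.4   4.5 113.2]
 circle tool xy [ 0.2 -4.7] r 18.614572939810067
handle n 0
shaft top n 90 mean [ 536.9 -258.3   83.1] mid [ 535.  -258.4   83.1] ext [28.4 24.9  7.6]
reel circle 535.670654296875 -257.09088134765625 74.90641784667969 z 44.72681148130346
washer 536.770751953125 -257.7701416015625 27.028470993041992 z 51.607718766030075
```

View pics/o1.png

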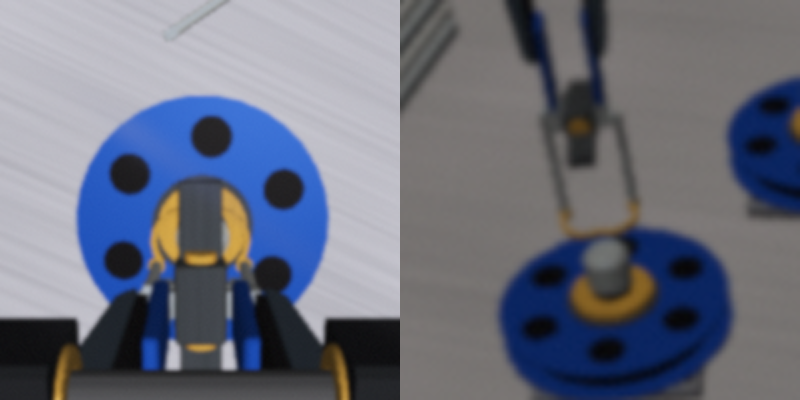

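The ring is spread and sits nearly over the shaft: in the left (wrist) crop the shaft shows inside the ring at (215,235), and in the right (scene) crop the ring at (600,220) is above the shaft at (607,260). I shift about 1 mm, then descend while watching the force.

Emit:
{"fn": "arm_command", "kwargs": {"motion": [{"offset": [-0.0008,0.0008,0],"spin": 0},{"offset": [0,0,0.008],"spin": 0},{"offset": [0,0,0.008],"spin": 0},{"offset": [0,0,0.006],"spin": 0},{"offset": [0,0,0],"spin": 0}]}}

```text
time_s: 7.92
ee_pos: [536.2, -258.4, 202.2]
ee_rot: [-179.9, 0.1, 24.3]
force: [0.7, 0.3, -3.7]
gripper_width: 30.5
gripper_force: 55.0
```

Emit:
{"fn": "arm_command", "kwargs": {"motion": [{"offset": [0,0,0.004],"spin": 0},{"offset": [0,0,0.004],"spin": 0},{"offset": [0,0,0.003],"spin": 0},{"offset": [0,0,0],"spin": 0}]}}

```text
time_s: 8.43
ee_pos: [536.5, -258.5, 191.8]
ee_rot: [-180.0, 0.0, 24.3]
force: [0.3, -1.0, -4.8]
gripper_width: 30.6
gripper_force: 55.0
```

Emit:
{"fn": "arm_command", "kwargs": {"motion": [{"offset": [0.0003,-0.0006,0],"spin": 0},{"offset": [0,0,0.004],"spin": 0},{"offset": [0,0,0.004],"spin": 0},{"offset": [0,0,0.004],"spin": 0},{"offset": [0,0,0],"spin": 0}]}}

```text
time_s: 9.05
ee_pos: [536.3, -257.8, 179.6]
ee_rot: [-180.0, 0.0, 24.3]
force: [-0.9, -0.3, -4.2]
gripper_width: 30.5
gripper_force: 55.0
```

```bash
python3 - <<'E'
from h import *
s=env.state();print(s["time_s"],s["ee_pos"],s["force"],s["torque"])
o=[]
for c in("wrist","scene"):
    p,d=env.grab_frame(c);P=cloud(c,p,d);print(c)
    L,m=ringfit(P,p,s["ee_pos"],s["ee_rot"][2],104,118);o.append(p)
    s=env.state();print(s["ee_pos"])
cv2.imwrite("pics/o2.png",np.hstack([cv2.resize(o[0][60:260,157:357],(400,400),interpolation=2),cv2.resize(o[1][130:210,120:200],(400,400),interpolation=2)]))
E
```

```text
9.05 [ 536.33722571 -257.77506129  179.58194897] [-0.94035101 -0.2994113  -4.2462716 ] [ 0.00218445 -0.01354251  0.05246358]
wrist
brass n 262
 med z 110.58736415404692 min [ -9.8 -24.5 104.6] max [ 20.5  24.3 116.6]
 circle tool xy [ 2.2 -0.1] r 21.794355591674908
[ 536.5382553  -257.84389745  179.89529661]
scene
brass n 52
 med z 111.19017558022148 min [ -6.2 -23.5 108.1] max [ 22.1  22.4 116.7]
 circle tool xy [2.2 0.4] r 20.04424164807577
[ 536.67023245 -257.93129493  180.13041225]
```

View pics/o2.png

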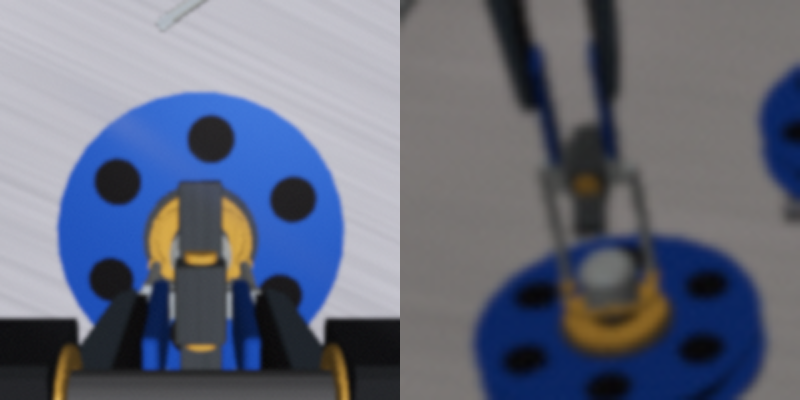

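The ring encircles the shaft (right crop, ring around (610,305) just above the washer) with no side force. I descend the last 12 mm.

Emit:
{"fn": "arm_command", "kwargs": {"motion": [{"offset": [0,0,0.004],"spin": 0},{"offset": [0,0,0.004],"spin": 0},{"offset": [0,0,0.003],"spin": 0},{"offset": [0,0,0],"spin": 0},{"offset": [0,0,0],"spin": 0}]}}

```text
time_s: 9.78
ee_pos: [536.7, -257.9, 169.2]
ee_rot: [180.0, -0.0, 24.3]
force: [-0.1, -0.1, -4.4]
gripper_width: 30.5
gripper_force: 55.0
```

Emit:
{"fn": "arm_command", "kwargs": {"motion": [{"offset": [0,0,0.001],"spin": 0},{"offset": [0,0,0],"spin": 0},{"offset": [0,0,0],"spin": 0}]}}

```text
time_s: 10.15
ee_pos: [536.7, -257.9, 168.2]
ee_rot: [180.0, -0.0, 24.3]
force: [0.0, -0.2, -4.1]
gripper_width: 30.5
gripper_force: 55.0
```

Emit:
{"fn": "arm_command", "kwargs": {"motion": [{"offset": [0,0,0.001],"spin": 0},{"offset": [0,0,0],"spin": 0},{"offset": [0,0,0],"spin": 0}]}}

```text
time_s: 10.52
ee_pos: [536.6, -257.9, 167.1]
ee_rot: [180.0, 0.0, 24.3]
force: [-0.3, -0.9, -4.4]
gripper_width: 30.4
gripper_force: 55.0
```

Emit:
{"fn": "arm_command", "kwargs": {"motion": [{"offset": [0,0,0.001],"spin": 0},{"offset": [0,0,0],"spin": 0},{"offset": [0,0,0],"spin": 0}]}}

```text
time_s: 10.9
ee_pos: [536.7, -258.0, 166.2]
ee_rot: [180.0, -0.0, 24.3]
force: [0.3, 0.6, -2.2]
gripper_width: 30.3
gripper_force: 55.0
```

Washer contact is just starting at TCP z ≈ 166.2, as predicted. I back off 1.7 mm to mid-groove.

Emit:
{"fn": "arm_command", "kwargs": {"motion": [{"offset": [0,0,-0.0017],"spin": 0},{"offset": [0,0,0],"spin": 0},{"offset": [0,0,0],"spin": 0},{"offset": [0,0,0],"spin": 0}]}}

```text
time_s: 11.4
ee_pos: [536.6, -257.9, 167.8]
ee_rot: [-180.0, 0.0, 24.3]
force: [-0.2, 0.2, -4.6]
gripper_width: 30.6
gripper_force: 55.0
```

```bash
python3 - <<'E'
from h import *
s=env.state();print(s["time_s"],s["ee_pos"],s["ee_rot"],s["force"],s["torque"],s["gripper_width"],s["gripper_force"])
o=[]
for c in("wrist","scene"):
    p,d=env.grab_frame(c);P=cloud(c,p,d);L,m=ringfit(P,p,s["ee_pos"],s["ee_rot"][2],104,113);o.append(p)
cv2.imwrite("pics/o3.png",np.hstack([cv2.resize(o[0][60:260,157:357],(400,400),interpolation=2),cv2.resize(o[1][130:210,120:200],(400,400),interpolation=2)]))
E
```

```text
11.4 [ 536.59183504 -257.87568381  167.78104617] [-1.79997035e+02  7.09083424e-03  2.42832878e+01] [-0.21376849  0.15372763 -4.61949316] [ 0.0132709  -0.05549334  0.01484209] 30.563952784473784 54.96393442153931
brass n 259
 med z 110.85721744031434 min [-10.2 -24.6 104.9] max [ 20.8  24.2 113. ]
 circle tool xy [ 1.8 -0.1] r 21.902715181263794
brass n 52
 med z 110.94538940729797 min [ -7.3 -22.6 105.1] max [ 23.3  24.2 112.8]
 circle tool xy [ 1.4 -0. ] r 20.85493308130165
```

View pics/o3.png

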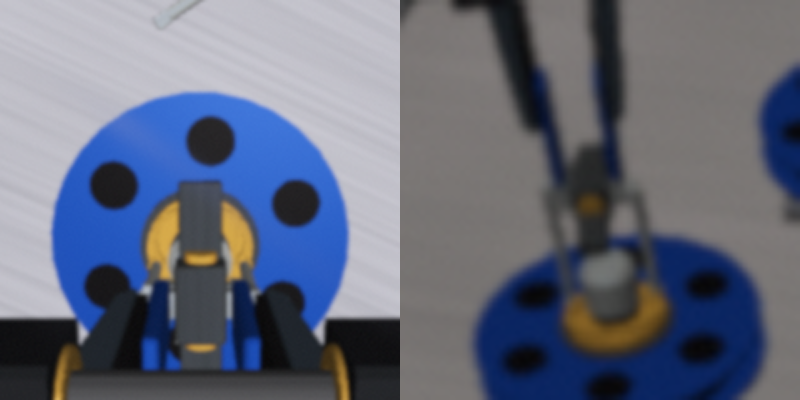

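The ring surrounds the shaft at the groove, just over the washer (right crop (615,315)). The wrist carries only the pliers' weight, the pliers are upright, and the grip is 55 N. Handing in.

```bash
python3 -c "
from workcell import env
print(env.job_done())"
```

```text
the job is handed in; nothing more can be done
None
```

The job is handed in, with no verdict returned: the spread ring is around the right-hand reel's shaft at groove height, about 1.5 mm above the washer, with the pliers held upright at 55 N and no load on the stand that I could measure.

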